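Lay a standing wheel rim down for lacing

TASK

The small bare wheel rim stands on its tread in the notch of the wooden stop on the lacing board. With the fingertips, without pinching or lifting it, tip it over away from the stop's back rail and let it down gently onto the rubber sheet with a finger in front of it all the way (never let it drop); then push it back flat along the sheet until its edge rests against the stop. Leave the hubs, bottles and small parts where they are.

Things in the scene. Friction and masses are not known exactly. Their poses are not given: they have to be found in the camera images.
- board: Lacing board fixed to the bench: plywood with a black rubber sheet, 330 mm (its x) by 370 mm (its y), top of the sheet 15 mm above the bench. Origin at bench level, below where the rim's centre lies once the rim is home against the stop. Its x axis is level and points from the wooden stop out over the free sheet, the way the rim is to fall; z up.
- stop (a point): The wooden stop, 208 mm wide along the board's y and 20 mm high above the sheet, with a 128 mm wide notch, open to the sheet, curved to the rim's tread. Front face at board x = -104 mm; the notched part is 30 mm deep and a straight rail runs behind it. This point: middle of the notch, level with the front face and the top (35 mm above the bench). Axes as the board's.
- rim_center (a point): Centre of the bare aluminium rim: a ring 216 mm in outer and 184 mm in inner diameter (open, no spokes), 24 mm wide along its axle, about 0.3 kg. At the start 123 mm above the bench (rim's top 231 mm). x axis: the axle line, at the start along the board's x; z axis: up at the start. Lying as asked, x points down and the centre is 27 mm above the bench, over the board's origin when home.
- rim: The rim itself; origin: the point of its tread it stands on at the start, half-way across its width. It stands on the sheet in the notch of the stop with 1 to 2 mm of play, its front face 1 to 2 mm ahead of the stop's front face. Leaned over by more than about 6 degrees it falls; its foot may slip back a few mm until the stop holds it. Axes as at its centre.
- hub_a: Bystander: black coaster-brake hub, about 150 mm long and 68 mm in diameter with a flat steel brake arm, lying on the board beside the +y end of the stop. Origin underneath.
- dish: Bystander: round steel dish of spoke nipples, 70 mm across, 20 mm high, on the board near its +x, +y corner. Origin underneath.
- spoke_key: Bystander: flat round spoke key, 49 mm long, 7 mm high, on the board near its +x, -y corner. Origin underneath.
- water_bottle: Bystander: clear bottle with a blue cap, 64 mm in diameter, 215 mm high, on the bench. Origin underneath.
- pump_bottle: Bystander: white pump bottle, 62 mm in diameter, 163 mm high, on the bench. Origin underneath.
- tub: Bystander: orange plastic tub, 130 mm across, 88 mm high, on the bench. Origin underneath.
- hub_b: Bystander: a hub like the one on the board, lying on the bench to the left. Origin underneath.
- hub_c: Bystander: a hub like the one on the board, lying on the bench to the right. Origin underneath.

How it is judged:
At the end, for the whole second after the job is handed in: The rim lies flat on the rubber sheet (within 3 degrees), on the side it was tipped towards, at rest, its edge against the stop (centre within 4 mm of home along the board's x and 7 mm across) (angle between rim_center's own x axis and vertical above 3.09 rad and height (world z) of rim_center below 0.031 m and x of rim_center in the frame of board between -0.006 and 0.004 m and y of rim_center in the frame of board between -0.007 and 0.007 m and linear speed of rim below 0.01 m/s); the robot touches nothing.
It fails at once if the rim is dropped or knocked over: it turns faster than 4 rad/s (about what it reaches when its upper edge drops freely by 30 mm) (angular speed of rim above 4 rad/s).
It fails at once if the rim is lifted or carried: the part of it that stood on the sheet is 30 mm or more above the sheet (height (world z) of rim above 0.045 m).
It fails at once if the rim is gripped or pushed hard: more than 30 N from the fingers (contact force between the fingers and rim above 30 N).
It fails at once if a hub, bottle, tub, dish or spoke key is moved by more than 15 mm (distance of any of hub_a, dish, spoke_key, water_bottle, pump_bottle, tub, hub_b, hub_c from where it was at the start of the episode above 0.015 m).
It also fails if it takes over 72 s, if anything falls off the work surface, if the arm or the gripper's body presses on something with over 40 N, if the wrist force passes 120 N, or if a joint passes its speed limit or range.

ROBOT

A 6-joint arm with a two-finger parallel gripper is mounted at the origin on the work surface. World frame = base frame: x ahead of the robot, y to its left, z up, the work surface at z = 0. Lengths are in m, angles in rad, forces in N, time in s.
With the tool pointing down it reaches from about 0.275 to 0.825 m from the base axis. Payload 4.9 kg.
Tool frame: the origin (TCP) lies midway between the tips of the shut fingers; the grasp point (between the pads) lies 19 mm behind it; z points along the fingers, y is the direction in which the jaws open and shut (so a half turn about z gives the same grasp; the last joint's range is limited). The gripper opens to 85 mm and grips with 20 to 120 N. Pads are 22 mm wide; open, the fingers measure 114 mm over their backs; the gripper's body (76 mm by 85 mm) begins 54 mm behind the grasp point. The pads swing forward as they close: fully open they stand 13 mm farther back than shut.
Start: joints at [-1.431, 0.326, -0.193, 1.052, 0, 1.437], TCP at [0.149, -0.53, 0.231] pointing down, gripper open.
Joint ranges: [-2.65, 2.65], [-0.97, 1.79], [-1.3, 1.35], [-1.93, 2.1], [-1.47, 1.37], [-3.14, 3.14]. Speed limits (rad/s): [2.57, 2.57, 3.14, 3.14, 3.14, 3.14].

INTERFACE

Orientations are given as a unit quaternion [x, y, z, w].
In Python, from cell import bot gives the robot as it stands. Calls block until the motion is done:
- bot.move_ptp(position, orientation): joint-space move of the TCP to a pose.
- bot.servo_line(position, rot=None, velocity=0.15): straight line of the TCP; rot=None keeps the orientation; velocity is the mean speed in m/s.
- bot.move_joints(angles): joint-space move.
- bot.release() and bot.grasp(newtons=None): open the fingers fully, or close them until they stop; newtons is the grip in N (None keeps the last).
- bot.sleep(seconds).
- bot.ik(position, orientation): joint angles nearest the present ones, or None.
- bot.snapshot(name): name is "scene" or "top"; returns a dict with "color" (400x640x3 uint8, red, green, blue), "fx", "fy", "cx", "cy" (pixels), "xyz" and "orientation" of the camera in the world. Camera axes: x right, y up, looking along -z (the intrinsics and any distortion apply to the point x, -y, -z); pixel columns grow to the right and rows downward; lengths in m; the calibration is good to about 2 mm. A picture is of the moment at which its call begins. There is no depth.
A pose or a line that the arm cannot do raises bot.IKError and nothing moves.
- bot.close_job(): hands the job in, once; it reports no verdict.
Readings, each from a call of its own:
- bot.read_clock(): time.
- bot.read_q(): joint angles.
- bot.read_qd(): joint speeds.
- bot.read_joint_torque(): joint torques, N m.
- bot.read_tcp_pos(): TCP position.
- bot.read_tcp_rot(): TCP orientation.
- bot.read_ft_force(): force on the tool from outside, world axes, zero at the start.
- bot.read_torque(): the same for the moment, N m.
- bot.read_width(): finger opening in m.
Only numpy, scipy, OpenCV 4.12 (cv2) and the standard library are available. Lean on these libraries where they do the work, as an engineer would, in place of code of your own. Each camera call takes 0.05 s, during which the arm holds its last target. There are 200 camera calls.

## Working session

There is one attempt and no reset: what is moved stays moved. The work goes in short steps, each a Python script; the robot and the scene stay as the last script left them, time stands still between calls to the robot, and variables do not carry over. Pictures are saved under pics/ and viewed, about 8 in all and at most 12, crops included, and the job is handed in when it is done.

```bash
ls; mkdir -p pics; python3 - <<'E'
from cell import bot
import cv2
for n in("scene","top"):
    s=bot.snapshot(n); cv2.imwrite(f"pics/{n}0.png",s["color"][:,:,::-1]); print(n,{k:v for k,v in s.items() if k!="color"})
print(bot.read_clock(),bot.read_tcp_rot(),bot.read_width())
E
```

```text
pics
scene {'fx': 442.2059025942332, 'fy': 442.2059025942332, 'cx': 318.6835920430773, 'cy': 195.7107970872987, 'xyz': array([ 1.38735108, -0.32313514,  1.14351319]), 'orientation': array([0.26781206, 0.1992449 , 0.54495508, 0.76915677])}
top {'fx': 512.8934754913408, 'fy': 512.8934754913408, 'cx': 315.1814490403199, 'cy': 200.94720240421293, 'xyz': array([ 0.1946036 , -0.02690147,  2.11327703]), 'orientation': array([-0.06549537,  0.0697165 ,  0.71161248, -0.69602992])}
0.1 [ 9.90643915e-01  1.36469991e-01 -8.59132399e-06 -7.58420189e-04] 0.08512260660530582
```

View pics/scene0.png

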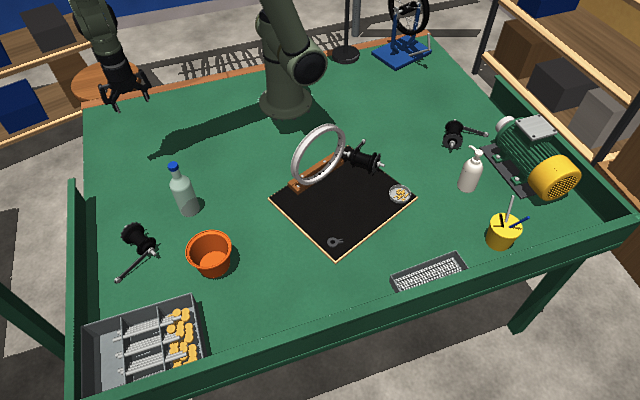

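View pics/top0.png

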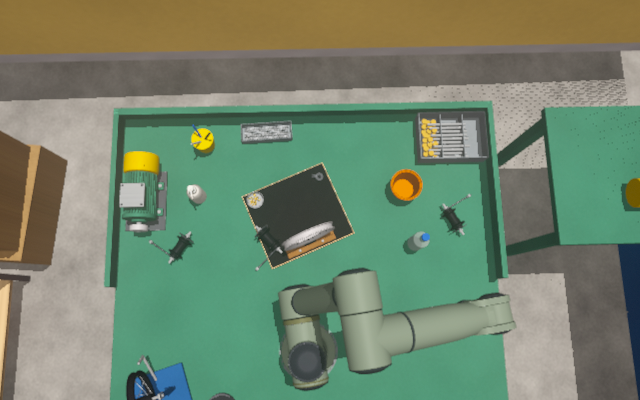

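The scene view shows the rim at about (318,155), standing in the stop, with the hub at (365,158), the dish at (400,193) and the key at (334,242). In the top view the board corners are roughly (243,196), (323,164), (353,232) and (275,267). The rim runs from (283,247) to (333,228), and the stop is just below it.

```bash
cat > h.py <<'E'
import numpy as np, cv2
from scipy.spatial.transform import Rotation as R
from cell import bot
def ray(s,p):
    p=np.atleast_2d(p).astype(float)
    d=np.c_[(p[:,0]-s["cx"])/s["fx"],-(p[:,1]-s["cy"])/s["fy"],-np.ones(len(p))]
    return R.from_quat(s["orientation"]).apply(d)
def onplane(s,p,z):
    d=ray(s,p); return s["xyz"]+d*((z-s["xyz"][2])/d[:,2])[:,None]
def proj(s,X):
    c=R.from_quat(s["orientation"]).inv().apply(np.atleast_2d(X)-s["xyz"])
    return np.c_[s["cx"]-s["fx"]*c[:,0]/c[:,2], s["cy"]+s["fy"]*c[:,1]/c[:,2]]
E
python3 - <<'E'
from h import *
s=bot.snapshot("top"); c=s["color"]
hsv=cv2.cvtColor(c,cv2.COLOR_RGB2HSV)
m=np.zeros(c.shape[:2],np.uint8); m[155:280,232:365]=255
green=cv2.inRange(hsv,(55,60,30),(90,255,255))
b=cv2.bitwise_and(m,cv2.bitwise_not(green))
b=cv2.morphologyEx(b,cv2.MORPH_OPEN,np.ones((9,9)))
cn=max(cv2.findContours(b,0,2)[0],key=cv2.contourArea)
r=cv2.minAreaRect(cn); box=cv2.boxPoints(r); W=onplane(s,box,.015)
print(box,W[:,:2], [np.linalg.norm(W[i]-W[i-1]) for i in range(4)])
wood=cv2.bitwise_and(m,cv2.inRange(hsv,(5,110,60),(22,255,255)))
wood=cv2.morphologyEx(wood,cv2.MORPH_OPEN,np.ones((3,3)))
k=max(cv2.findContours(wood,0,2)[0],key=cv2.contourArea); wb=cv2.boxPoints(cv2.minAreaRect(k))
print(wb,onplane(s,wb,.035)[:,:2])
v=cv2.resize(c[150:285,225:370],None,fx=5,fy=4.4,interpolation=cv2.INTER_CUBIC)[:,:,::-1].copy()
cv2.polylines(v,[((box-[225,150])*[5,4.4]).astype(int)],1,(0,0,255),1)
cv2.polylines(v,[((wb-[225,150])*[5,4.4]).astype(int)],1,(255,0,0),1)
cv2.imwrite("pics/top1.png",v)
s=bot.snapshot("scene")
cv2.imwrite("pics/scene1.png",cv2.resize(s["color"][110:270,260:430],None,fx=4.5,fy=3.7,interpolation=cv2.INTER_CUBIC)[:,:,::-1])
E
```

```text
[[240.11752 195.91986]
 [323.73465 160.44595]
 [354.86148 233.81638]
 [271.24435 269.29028]] [[ 0.62945316  0.26857423]
 [ 0.77505289 -0.08422702]
 [ 0.45989511 -0.204343  ]
 [ 0.32251354  0.14064595]] [np.float64(0.3325320741348414), np.float64(0.3816647794510274), np.float64(0.3372718132388269), np.float64(0.3713368714887493)]
[[299.79678 246.96397]
 [320.25577 238.01317]
 [322.941   244.15086]
 [302.48203 253.10167]] [[ 0.40865565  0.02273264]
 [ 0.44328982 -0.06113317]
 [ 0.41801507 -0.07142635]
 [ 0.38354678  0.01228602]]
```

View pics/top1.png

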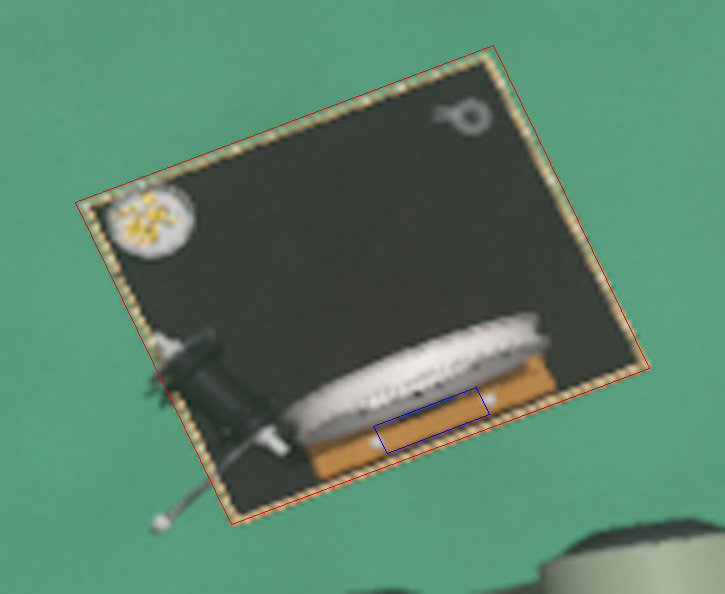

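View pics/scene1.png

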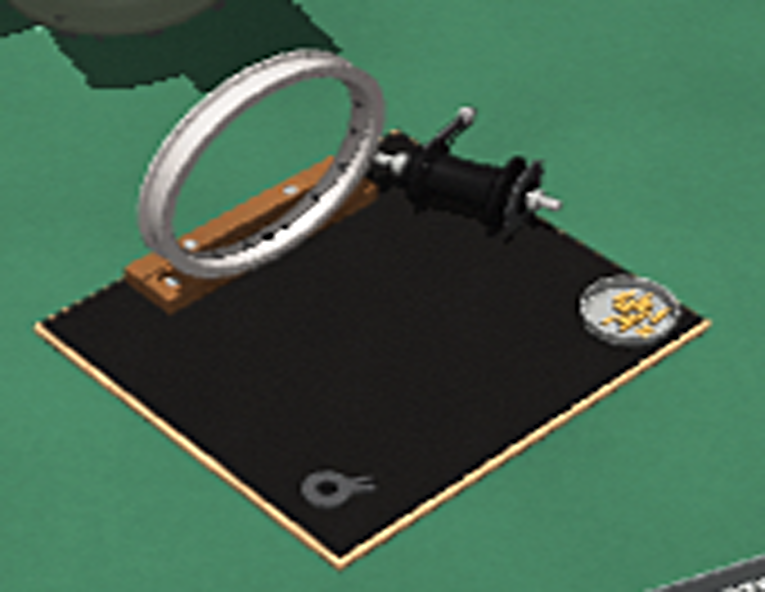

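The top crop shows the stop's back corners at zoom (318,478) and (556,388), and the rim's top arc spanning from (290,435) to (545,320). In the scene crop the rim's outline is centred near zoom (262,165).

```bash
cat >> h.py <<'E'
E
python3 - <<'E'
from h import *
t=bot.snapshot("top"); s=bot.snapshot("scene")
a=onplane(t,[[225+318/5,150+478/4.4],[225+556/5,150+388/4.4]],.035); print("stop back",a,np.linalg.norm(a[0]-a[1]))
d=(a[0]-a[1])[:2]; yaw=np.arctan2(-d[0],d[1])
W=np.array([[0.629,0.2686],[0.775,-0.0842],[0.4599,-0.2043],[0.3225,0.1406]])
e=[W[1]-W[2],W[0]-W[3]]; print("yaw stop",yaw,"yaw board",[np.arctan2(v[1],v[0]) for v in e],[np.arctan2(-v[0],v[1]) for v in (W[0]-W[1],W[3]-W[2])])
print("mid stop back",a.mean(0))
# rim blob in scene: bright low-saturation
hsv=cv2.cvtColor(s["color"],cv2.COLOR_RGB2HSV)
m=cv2.inRange(hsv,(0,0,105),(180,60,255)); m[:115]=0;m[190:]=0;m[:,:285]=0;m[:,348:]=0
m=cv2.morphologyEx(m,cv2.MORPH_CLOSE,np.ones((3,3)))
k=max(cv2.findContours(m,0,2)[0],key=cv2.contourArea); print("bbox",cv2.boundingRect(k)); 
el=cv2.fitEllipse(cv2.convexHull(k)); print(el, onplane(s,el[0],.123))
hsv=cv2.cvtColor(t["color"],cv2.COLOR_RGB2HSV)
m=cv2.inRange(hsv,(0,0,105),(180,60,255)); m[:215]=0;m[252:]=0;m[:,:281]=0;m[:,338:]=0
k=max(cv2.findContours(m,0,2)[0],key=cv2.contourArea);r=cv2.minAreaRect(k);print("top rim",r,cv2.boxPoints(r).tolist())
E
```

```text
stop back [[ 0.36246331  0.0687297   0.035     ]
 [ 0.44116934 -0.12601143  0.035     ]] 0.21004462642745633
yaw stop 0.3840850094241493 yaw board [np.float64(0.36415050799320114), np.float64(0.39560167996689694)] [np.float64(0.39237352428092837), np.float64(0.37910588785643146)]
mid stop back [ 0.40181633 -0.02864086  0.035     ]
bbox (291, 123, 57, 62)
((318.8824768066406, 153.6060791015625), (45.65321731567383, 68.73078918457031), 41.4011344909668) [[ 0.43706068 -0.00976659  0.123     ]]
top rim ((307.9000244140625, 235.3000030517578), (12.969193458557129, 53.218414306640625), 63.43495178222656) [[281.2000427246094, 241.39999389648438], [328.8000183105469, 217.60000610351562], [334.6000061035156, 229.20001220703125], [287.0000305175781, 253.0]]
```

```bash
cat >> h.py <<'E'
yaw=.384; Rb=R.from_euler("z",yaw)
O=np.array([.4378,-.0115,0])+Rb.apply([.1145,0,0])
XF=-.1025
def tb(p): return Rb.inv().apply(np.array(p)-O)
def rot(beta,gam,s=1):
    z=np.array([-np.sin(beta),0,-np.cos(beta)]); y=s*np.array([np.cos(beta),0,-np.sin(beta)])
    return Rb*R.from_matrix(np.c_[np.cross(y,z),y,z])*R.from_euler("z",gam)
def pose_tcp(p,beta,gam,s=1): return O+Rb.apply(p), rot(beta,gam,s).as_quat()
def pose_pad(p,beta,gam,s=1):
    "front pad's tip centre at p (board frame)"
    r=rot(beta,gam,s); return O+Rb.apply(p)-r.apply([0,s*.0425,-.013]), r.as_quat()
def edge(phi): return np.array([XF+.216*np.sin(phi),0,.015+.216*np.cos(phi)])
def low(phi,d,bmax=np.radians(40)):
    b=np.clip(phi-np.radians(15),0,bmax)
    return edge(phi)+d*np.array([-np.sin(b),0,-np.cos(b)]),b
E
python3 - <<'E'
from h import *
print(O, bot.read_q())
for s in(1,-1):
  for g in (45,-45):
    g=np.radians(g)
    L=[pose_tcp([-.1145,0,.30],0,g,s),pose_tcp([-.1145,0,.196],0,g,s),pose_tcp([-.075,0,.196],0,g,s)]
    L+=[pose_pad([-.055,0,.20],0,g*k,s) for k in(.5,0)]
    for ph in range(20,91,10):
        p,b=low(np.radians(ph),.015); p[2]=max(p[2],.03); L.append(pose_pad(p,b,0,s))
    L.append(pose_pad(p+[.05,0,0],b,0,s))
    print(s,g)
    for l in L:
        q=bot.ik(*l); print(None if q is None else np.round(q,2))
E
```

```text
[0.54396137 0.03139538 0.        ] [-1.43122523e+00  3.26516154e-01 -1.92964790e-01  1.05201139e+00
  2.23427893e-05  1.43661265e+00]
1 0.7853981633974483
[-0.2   0.08 -0.33  1.16  0.    1.78]
[-0.2   0.15 -0.52  0.9   0.    1.78]
[-0.15  0.22 -0.44  0.92  0.    1.82]
[-0.14  0.18 -0.51  0.88  0.    1.44]
[-0.17  0.19 -0.5   0.88  0.    1.01]
[-0.12  0.28 -0.36  1.01 -0.04  1.07]
[-0.05  0.47 -0.13  1.21 -0.11  1.15]
[ 0.    0.67  0.13  1.43 -0.16  1.22]
[ 0.04  0.89  0.41  1.67 -0.2   1.28]
[ 0.06  1.05  0.61  1.8  -0.21  1.32]
[ 0.06  1.12  0.67  1.8  -0.2   1.32]
[ 0.07  1.17  0.7   1.77 -0.2   1.33]
[ 0.07  1.19  0.72  1.77 -0.2   1.33]
[ 0.09  1.43  1.25  2.07 -0.19  1.34]
1 -0.7853981633974483
[-0.2   0.08 -0.33  1.16  0.    0.21]
[-0.2   0.15 -0.52  0.9   0.    0.21]
[-0.15  0.22 -0.44  0.92  0.    0.25]
[-0.2   0.2  -0.48  0.89  0.    0.59]
[-0.17  0.19 -0.5   0.88  0.    1.01]
[-0.12  0.28 -0.36  1.01 -0.04  1.07]
[-0.05  0.47 -0.13  1.21 -0.11  1.15]
[ 0.    0.67  0.13  1.43 -0.16  1.22]
[ 0.04  0.89  0.41  1.67 -0.2   1.28]
[ 0.06  1.05  0.61  1.8  -0.21  1.32]
[ 0.06  1.1
[... 549 characters left out ...]
  1.12  0.67  1.8  -0.2  -1.82]
[ 0.07  1.17  0.7   1.77 -0.2  -1.82]
[ 0.07  1.19  0.72  1.77 -0.2  -1.82]
[ 0.09  1.43  1.25  2.07 -0.19 -1.8 ]
-1 -0.7853981633974483
[-0.2   0.08 -0.33  1.16  0.   -2.94]
[-0.2   0.15 -0.52  0.9   0.   -2.94]
[-0.15  0.22 -0.44  0.92  0.   -2.89]
[-0.2   0.2  -0.48  0.89  0.   -2.55]
[-0.17  0.19 -0.5   0.88  0.   -2.13]
[-0.12  0.28 -0.36  1.01 -0.04 -2.07]
[-0.05  0.47 -0.13  1.21 -0.11 -1.99]
[ 0.    0.67  0.13  1.43 -0.16 -1.92]
[ 0.04  0.89  0.41  1.67 -0.2  -1.86]
[ 0.06  1.05  0.61  1.8  -0.21 -1.82]
[ 0.06  1.12  0.67  1.8  -0.2  -1.82]
[ 0.07  1.17  0.7   1.77 -0.2  -1.82]
[ 0.07  1.19  0.72  1.77 -0.2  -1.82]
[ 0.09  1.43  1.25  2.07 -0.19 -1.8 ]
```

```bash
python3 - <<'E'
from h import *
g=np.radians(45)
p=bot.read_tcp_pos(); bot.servo_line(np.array([p[0],p[1],.34]),velocity=.2)
bot.move_ptp(*pose_tcp([-.1145,0,.30],0,g))
p,q=pose_tcp([-.1145,0,.197],0,g); bot.servo_line(p,velocity=.08)
print(bot.read_clock(),tb(bot.read_tcp_pos()),bot.read_ft_force(),rot(0,g).apply([0,.0425,0]))
ims=[]
for n,(r0,r1,c0,c1) in (("scene",(90,220,260,400)),("top",(190,290,240,380))):
    s=bot.snapshot(n); ims.append(cv2.resize(s["color"][r0:r1,c0:c1],(390,560 if n=="x" else 360),interpolation=cv2.INTER_CUBIC))
cv2.imwrite("pics/a.png",np.hstack(ims)[:,:,::-1])
E
```

```text
4.5583 [-0.11417745 -0.0002252   0.19743574] [ 0.54113714  0.09018388 -0.30844269] [ 0.03912191 -0.01660499  0.        ]
```

View pics/a.png

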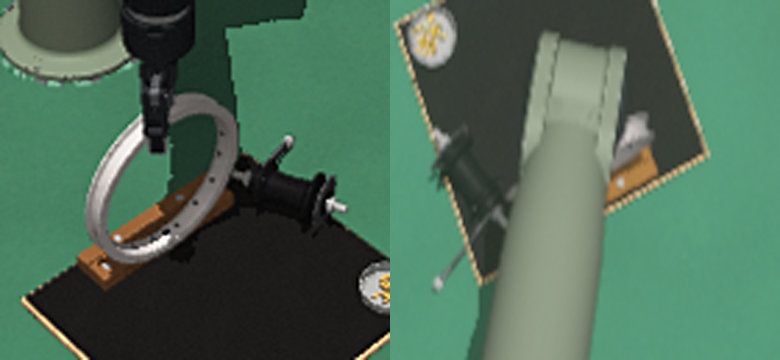

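The picture shows the rim's top sitting between the fingers, with the front finger at about (157,135). Nothing has been disturbed. Next I push from behind.

```bash
python3 - <<'E'
from h import *
g=np.radians(45)
for x in np.arange(-.110,-.0749,.004):
    p,q=pose_tcp([x,0,.197],0,g); bot.servo_line(p,velocity=.03)
    print(round(x,3),np.round(Rb.inv().apply(bot.read_ft_force()),2))
print(bot.read_clock(),tb(bot.read_tcp_pos()))
s=bot.snapshot("scene")
cv2.imwrite("pics/b.png",cv2.resize(s["color"][100:220,260:400],None,fx=4,fy=4,interpolation=cv2.INTER_CUBIC)[:,:,::-1])
E
```

```text
-0.11 [-0.23 -0.26  0.48]
-0.106 [-0.84 -0.04  0.32]
-0.102 [-0.42  0.2   0.02]
-0.098 [-0.06 -0.82 -0.48]
-0.094 [-1.19 -0.24  0.18]
-0.09 [-0.17 -0.45 -0.46]
-0.086 [ 0.39  0.06 -0.27]
-0.082 [ 0.99 -0.01  0.02]
-0.078 [-0.13  0.7   0.4 ]
7.225 [-7.77629118e-02 -5.24379769e-05  1.96997282e-01]
```

View pics/b.png

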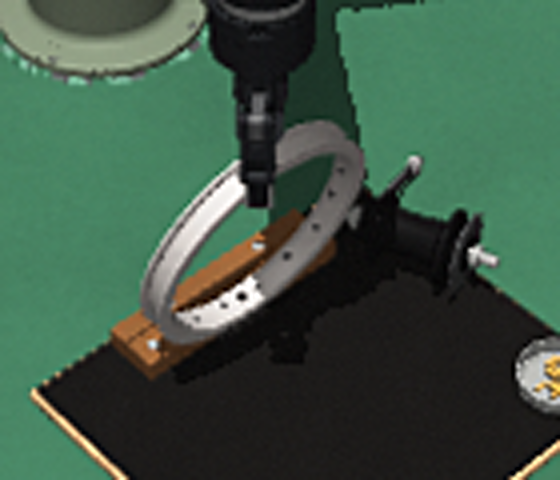

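The rim now leans forward between the fingers, with its top arc around (300,140) and the front finger at (258,190). I'll move a little further to load the front finger, then turn the jaws square and lower partway.

```bash
python3 - <<'E'
from h import *
g=np.radians(45); B=np.radians(30)
F=lambda:np.round(Rb.inv().apply(bot.read_ft_force()),2)
for x in(-.074,-.068):
    bot.servo_line(pose_tcp([x,0,.197],0,g)[0],velocity=.03); print(F())
for k in(.8,.6,.4,.2,0):
    bot.servo_line(*pose_pad([-.0457+.011*np.sin(g*k),-.03*k,.205],0,g*k),velocity=.03); print(k,F())
for ph in range(18,46,3):
    p,b=low(np.radians(ph),.018,B); bot.servo_line(*pose_pad(p,b,0),velocity=.04); print(ph,F())
print(bot.read_clock(),tb(bot.read_tcp_pos()))
s=bot.snapshot("scene")
cv2.imwrite("pics/c.png",cv2.resize(s["color"][100:220,260:400],None,fx=4,fy=4,interpolation=cv2.INTER_CUBIC)[:,:,::-1])
E
```

```text
[ 0.1  -0.19  0.07]
[ 0.06 -0.13  0.54]
0.8 [ 0.79 -1.1  -0.78]
0.6 [ 0.67  0.28 -0.27]
0.4 [-0.05 -0.54 -0.08]
0.2 [0.05 0.52 0.18]
0 [ 0.5  -0.65 -0.71]
18 [ 0.42 -0.37  0.06]
21 [ 1.09 -1.24  1.53]
24 [0.57 0.62 0.53]
27 [0.53 0.14 0.55]
30 [ 1.07 -0.77  0.42]
33 [ 1.09 -0.16  0.64]
36 [ 1.46 -0.53 -0.02]
39 [ 0.85 -0.93  0.01]
42 [ 0.64  0.34 -0.14]
45 [ 1.37 -0.33 -1.57]
13.3583 [-2.28263105e-03 -2.50263085e-05  1.62081529e-01]
```

View pics/c.png

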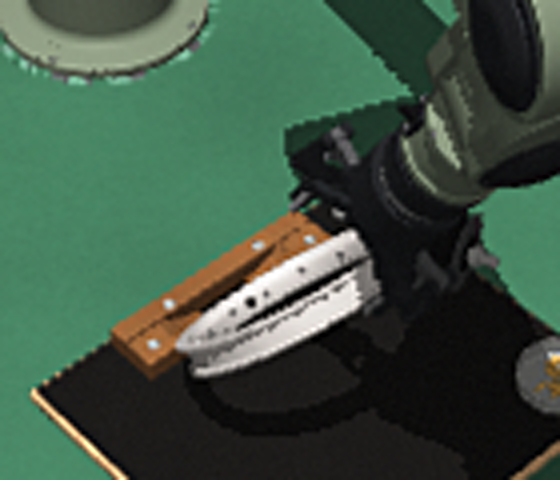

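The rim is leaning well over, with its left end at (190,350), and its far part is hidden by the gripper around (370,290). I'll project the expected outline for a few lean angles to see which one it matches.

```bash
python3 - <<'E'
from h import *
s=bot.snapshot("scene"); v=cv2.resize(s["color"][100:220,260:400],None,fx=4,fy=4,interpolation=cv2.INTER_CUBIC)[:,:,::-1].copy()
t=np.linspace(0,2*np.pi,73)
for ph,col in((45,(0,0,255)),(60,(0,255,255)),(75,(255,0,255))):
    a=np.radians(ph); u=np.array([np.sin(a),0,np.cos(a)]); n=np.array([-np.cos(a),0,np.sin(a)])
    for off in(0,.024):
        X=np.array([XF,0,.015])+.108*(1+np.cos(t))[:,None]*u+.108*np.sin(t)[:,None]*[0,1,0]+off*n
        q=(proj(s,O+Rb.apply(X))-[260,100])*4; cv2.polylines(v,[q.astype(int)],1,col,1)
r=R.from_quat(bot.read_tcp_rot()); P=bot.read_tcp_pos()
q=(proj(s,P+r.apply([[0,.0425,-.013],[0,-.0425,-.013],[0,0,0]]))-[260,100])*4
for k in q: cv2.circle(v,tuple(k.astype(int)),4,(0,255,0),-1)
print(q,bot.read_width(),np.round(Rb.inv().apply(bot.read_ft_force()),2))
cv2.imwrite("pics/d.png",v)
E
```

```text
[[369.34659541 298.68789803]
 [303.79705227 206.28442911]
 [330.20931487 257.98827277]] 0.08569716383191955 [-0.66 -0.54 -1.02]
```

View pics/d.png

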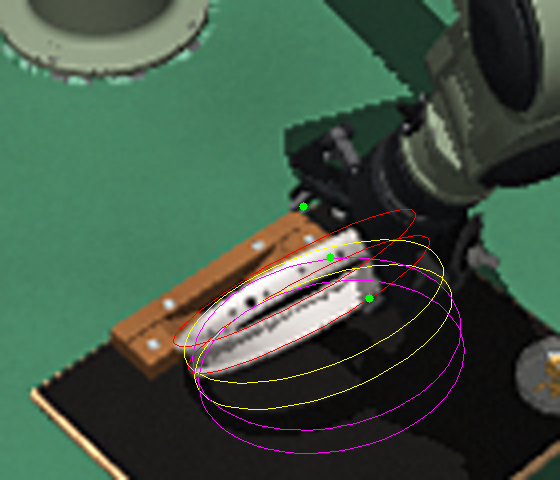

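The outline matches the 45° prediction, so the rim is resting on the front finger. I'll go on lowering.

```bash
python3 - <<'E'
from h import *
B=np.radians(30)
F=lambda:np.round(Rb.inv().apply(bot.read_ft_force()),2)
for ph in list(range(48,82,3))+[83]:
    d=.018 if ph<70 else np.interp(ph,[70,83],[.018,.010])
    p,b=low(np.radians(ph),d,B); p[2]=max(p[2],.028); bot.servo_line(*pose_pad(p,b,0),velocity=.04); print(ph,np.round(p,3),F())
p0=p
for dx in(.006,.012,.018,.026,.04):
    bot.servo_line(*pose_pad(p0+[dx,0,0],b,0),velocity=.02); print(dx,F())
print(bot.read_clock(),tb(bot.read_tcp_pos()))
s=bot.snapshot("scene")
cv2.imwrite("pics/e.png",cv2.resize(s["color"][100:220,260:400],None,fx=4,fy=4,interpolation=cv2.INTER_CUBIC)[:,:,::-1])
E
```

```text
48 [0.049 0.    0.144] [ 1.19 -0.23 -0.61]
51 [0.056 0.    0.135] [ 2.45  0.2  -0.34]
54 [0.063 0.    0.126] [ 2.72 -0.16 -0.15]
57 [0.07  0.    0.117] [ 1.35  0.24 -0.77]
60 [0.076 0.    0.107] [ 1.46 -0.23 -0.93]
63 [0.081 0.    0.097] [ 1.13 -0.53 -1.04]
66 [0.086 0.    0.087] [ 0.43 -0.53 -1.24]
69 [0.09  0.    0.077] [ 0.13  1.07 -1.47]
72 [0.095 0.    0.067] [ 0.64  0.04 -1.28]
75 [0.099 0.    0.058] [ 1.32  0.43 -2.32]
78 [0.102 0.    0.049] [ 0.97  0.08 -0.74]
81 [0.105 0.    0.039] [ 1.25  0.5  -2.11]
83 [0.107 0.    0.033] [ 2.04  1.48 -1.16]
0.006 [0.35 0.09 0.16]
0.012 [ 0.43 -1.33 -0.42]
0.018 [-0.26  0.8  -0.14]
0.026 [ 0.54  0.45 -0.02]
0.04 [-0.61 -0.29  0.88]
21.6083 [1.03509616e-01 1.54206442e-05 4.25801951e-02]
```

View pics/e.png

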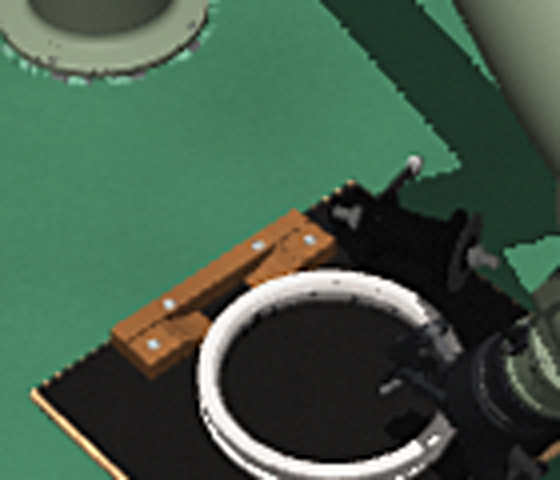

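The rim now lies flat, with its outline spanning roughly (200,270) to (450,475), still ahead of the stop. I'll lift clear, close the fingers and measure where the rim is before pushing.

```bash
python3 - <<'E'
from h import *
p=bot.read_tcp_pos(); bot.servo_line(p+[0,0,.10],velocity=.15)
bot.grasp(20)
P=[.175,0,.12]; bot.move_ptp(*pose_tcp(P,0,0))
print(bot.read_clock(),bot.read_width())
s=bot.snapshot("scene"); c=s["color"]; hsv=cv2.cvtColor(c,cv2.COLOR_RGB2HSV)
m=cv2.inRange(hsv,(0,0,105),(180,60,255)); k=np.zeros_like(m); k[160:228,305:376]=255; m&=k
v=cv2.resize(c[100:240,260:420],None,fx=4,fy=4,interpolation=cv2.INTER_CUBIC)[:,:,::-1].copy()
t=np.linspace(0,2*np.pi,73)
for x,col in((0,(0,0,255)),(.01,(0,255,255))):
  for z in(.015,.039):
    q=(proj(s,O+Rb.apply(np.c_[x+.108*np.cos(t),.108*np.sin(t),0*t+z]))-[260,100])*4; cv2.polylines(v,[q.astype(int)],1,col,1)
cv2.imwrite("pics/f.png",v)
ys,xs=np.nonzero(m); W=tb(onplane(s,np.c_[xs,ys],.039)); r=np.hypot(W[:,0]-.005,W[:,1]); W=W[(r<.125)&(r>.075)]
print("x",np.percentile(W[:,0],[0.5,99.5]),"y",np.percentile(W[:,1],[.5,99.5]))
E
```

```text
23.9917 0.0001162713417753254
x [-0.10312197  0.12067711] y [-0.11835268  0.10308596]
```

View pics/f.png

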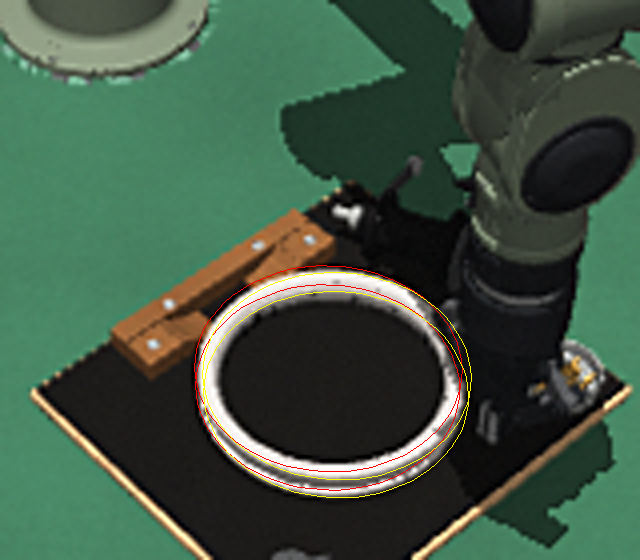

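```bash
python3 - <<'E'
from h import *
F=lambda:np.mean([Rb.inv().apply(bot.read_ft_force()) for _ in range(5) if bot.sleep(.03) is None],0)
y=-.003
bot.servo_line(pose_tcp([.158,y,.06],0,0)[0],velocity=.12)
bot.servo_line(pose_tcp([.158,y,.024],0,0)[0],velocity=.06)
bot.servo_line(pose_tcp([.138,y,.024],0,0)[0],velocity=.05); f0=F(); print(f0)
x=.138
while x>.108:
    x-=.0015; bot.servo_line(pose_tcp([x,y,.024],0,0)[0],velocity=.015); f=F()-f0
    print(round(x,4),np.round(f,1),end=" ")
    if f[0]>7: break
print(bot.read_clock(),tb(bot.read_tcp_pos()))
E
```

```text
nan
0.1365 nan
  return _methods._mean(a, axis=axis, dtype=dtype,
  ret = ret.dtype.type(ret / rcount)
Traceback (most recent call last):
IndexError: invalid index to scalar variable.
```

My force-averaging one-liner failed because `sleep` returns a value. It errored before contact, so no harm was done. I'll fix it and carry on.

```bash
cat >> h.py <<'E'
def F(n=5):
    a=[]
    for _ in range(n): bot.sleep(.03); a.append(Rb.inv().apply(bot.read_ft_force()))
    return np.mean(a,0)
def push(x,y,lim=7,xmin=.106):
    f0=F(); print("f0",f0.round(2))
    while x>xmin:
        x-=.0015; bot.servo_line(pose_tcp([x,y,.024],0,0)[0],velocity=.015); f=F()-f0
        print(round(x,4),np.round(f,1),end=" ")
        if f[0]>lim: break
    print(bot.read_clock(),tb(bot.read_tcp_pos()))
E
python3 -c "
from h import *
push(.1365,-.003)"
```

```text
f0 [-0.13 -0.38  0.18]
0.135 [-0.4 -0.  -0.3] 0.1335 [ 0.2  0.5 -0.7] 0.132 [ 0.3  0.3 -0.6] 0.1305 [-0.3  0.3  0.4] 0.129 [ 0.3  0.1 -0.5] 0.1275 [ 0.3  0.5 -0.2] 0.126 [ 1.6  0.5 -0.9] 0.1245 [ 5.4  0.5 -1.4] 0.123 [ 7.4 -0.1 -1.6] 30.5083 [ 0.12551385 -0.00334354  0.02496208]
```

```bash
python3 - <<'E'
from h import *
bot.servo_line(pose_tcp([.155,-.003,.024],0,0)[0],velocity=.08)
bot.servo_line(pose_tcp([.155,-.003,.20],0,0)[0],velocity=.2)
bot.move_joints([-1.2]+list(bot.read_q()[1:])); print(bot.read_clock())
t=bot.snapshot("top"); s=bot.snapshot("scene")
a=cv2.resize(t["color"][205:275,262:352],(400,311),interpolation=cv2.INTER_CUBIC)
b=cv2.resize(s["color"][145:228,280:380],(400,332),interpolation=cv2.INTER_CUBIC)[:311]
cv2.imwrite("pics/g.png",np.hstack([a,b])[:,:,::-1])
for n,S,(r0,r1,c0,c1) in (("top",t,(185,258,265,348)),("scene",s,(160,228,305,384))):
    hsv=cv2.cvtColor(S["color"],cv2.COLOR_RGB2HSV); m=cv2.inRange(hsv,(0,0,120),(180,50,255))
    k=np.zeros_like(m); k[r0:r1,c0:c1]=255; m&=k
    # inner top-edge hole: dark region inside the ring
    inv=cv2.bitwise_not(m); nl,lab,st,ce=cv2.connectedComponentsWithStats(inv,connectivity=4)
    cpx=proj(S,O+Rb.apply([0,0,.02]))[0].astype(int); l=lab[cpx[1],cpx[0]]
    hole=(lab==l).astype(np.uint8); print(n,cpx,st[l])
    h=max(cv2.findContours(hole,0,1)[0],key=cv2.contourArea)
    e=cv2.fitEllipse(h); print(e,"hole centre z.027:",tb(onplane(S,e[0],.027)[0]))
    o=max(cv2.findContours(m,0,1)[0],key=cv2.contourArea); e=cv2.fitEllipse(cv2.convexHull(o)); print("outer",tb(onplane(S,e[0],.027)[0]),e)
E
```

```text
34.8917
top [297 214] [ 276  192   44   44 1513]
((297.23565673828125, 213.47068786621094), (42.63408660888672, 43.3776969909668), 61.25411605834961) hole centre z.027: [ 0.00362688 -0.00172148  0.027     ]
outer [ 0.00421099 -0.00128139  0.027     ] ((297.0821838378906, 213.38388061523438), (53.076271057128906, 53.72861862182617), 77.19843292236328)
scene [341 194] [ 314  173   57   43 1906]
((342.35052490234375, 194.21401977539062), (41.6530876159668, 56.136722564697266), 92.5671157836914) hole centre z.027: [ 0.00349512 -0.00150287  0.027     ]
outer [ 0.00632955 -0.00400111  0.027     ] ((342.38311767578125, 195.1154022216797), (56.29281234741211, 67.88019561767578), 91.98914337158203)
```

View pics/g.png

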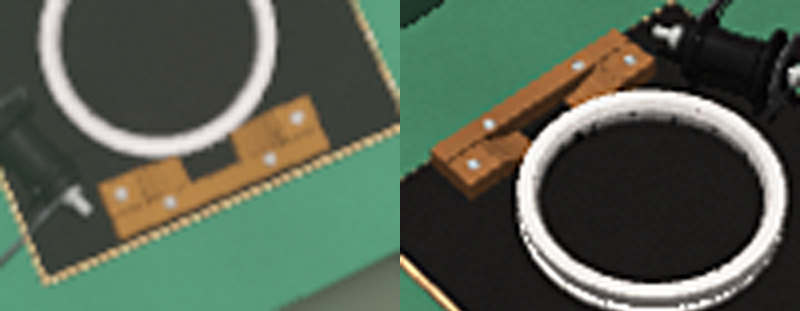

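The two views show the rim flat with its edge entering the notch, meeting both lips in the top crop near (180,157) and (235,150). The stop is fully visible now, so I'll check the rim against it using the front corners at zoom (100,185)/(308,97) and back corners at (120,240)/(330,147).

```bash
python3 - <<'E'
from h import *
t=bot.snapshot("top"); c=t["color"]; hsv=cv2.cvtColor(c,cv2.COLOR_RGB2HSV)
m=cv2.inRange(hsv,(5,110,60),(22,255,255)); k=np.zeros_like(m)
cv2.fillPoly(k,[(np.array([[85,180],[310,80],[345,150],[115,252]])/4.444+[262,205]).astype(int)],255)
m&=k; m=cv2.morphologyEx(m,cv2.MORPH_OPEN,np.ones((3,3)))
pts=np.vstack(cv2.findContours(m,0,1)[0]); r=cv2.minAreaRect(pts); bx=cv2.boxPoints(r)
W=tb(onplane(t,bx,.035)); print("stop mask box board:",W[:,:2].round(4),"mid",W.mean(0)[:2].round(4), "sides",np.linalg.norm(W[0]-W[1]),np.linalg.norm(W[1]-W[2]))
h=(np.array([[100,185],[308,97],[330,147],[120,240]])/4.444)+[262,205]-.5
H=tb(onplane(t,h,.035)); print("hand corners:",H[:,:2].round(4),"front mid",H[:2].mean(0).round(4),"back mid",H[2:].mean(0).round(4))
E
```

```text
stop mask box board: [[-0.0998  0.1039]
 [-0.0982 -0.1074]
 [-0.155  -0.1072]
 [-0.1561  0.1031]] mid [-0.1273 -0.0019] sides 0.2112765564318876 0.05675991601534739
hand corners: [[-0.1003  0.1002]
 [-0.101  -0.1068]
 [-0.1513 -0.1068]
 [-0.1537  0.1028]] front mid [-0.1006 -0.0033  0.035 ] back mid [-0.1525 -0.002   0.035 ]
```

By image, the stop puts home at about (+3.5, −2) mm in my frame, and the rim measures (+3.6, −1.6) mm. The force rise during the push also says it is against the stop. The arm is clear, so I'm handing in.

```bash
python3 -c "
from cell import bot
print(bot.read_clock()); bot.close_job()"
```

```text
35.0417
the job is handed in; nothing more can be done
```

The rim is lying flat on the sheet with its edge against the stop, and I handed the job in at about 35 s of the 72 s allowed.

- **Tipping:** I straddled the rim's top with the open jaws turned 45° and tipped it from behind onto the front finger. I then squared the jaws and lowered the rim on that finger until it lay flat. The wrist readings I took stayed under about 3 N throughout, and a mid-way check at 45° lean matched the predicted outline.
- **Pushing home:** With the fingers shut I pushed the rim back. The force rose from nothing to 7.4 N over about 4 mm of commanded travel, well above sliding friction, so it was against the stop. I then backed the arm off to the side.

**Last checks**
- The inner edge of the rim, seen in both cameras, puts its centre within about 1 mm of home as located from the stop in the top view.
- The outer-outline fit in the scene view disagreed by about 3 mm, because the visible tread biases it.
- My first estimate of the board's origin was about 3.5 mm off along x. I corrected it from the stop once it was in full view.
- One force-averaging line failed before contact; I fixed it and nothing was affected.
- In the pictures I saw no hub, bottle or small part out of place, but I did not measure the bystanders or the rim's turning speed.

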